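# Offer the ball dish up to the parts chute

## Task

Take the dish with the bearing ball by the wooden bar of its bail, gripping gently so the bar is not bruised, and lift it clear of the bench; only then turn it a quarter turn in the air until its spout points straight down the chute. Finish still holding it, level and motionless, with the tip of the spout inside the chute's raised open end as seen from above and about two or three centimetres above the side walls, the dish itself touching nothing but the gripper. The ball must stay resting in the middle of the dish all the way, and everything else must be left lying where it is.

Things in the scene. Friction and masses are not known exactly. Their poses are not given: they have to be found in the camera images.
- dish_grip (a point): centre of the dark soft-wood grip bar of the dish's bail, to be taken from above: 70 mm along y, 14 mm along x (the width to pinch), 20 mm high; 80 mm above the dish's underside, straight over its middle. Axes: x towards the spout, z up. Free below for 50 mm, down to the ball's top. Contact force of both fingers added must not pass 80 N: grip with 20 to 25 N, ample to carry it
- dish_mid (a point): middle of the dish's hollow, 6 mm above its underside, 74 mm straight below dish_grip; axes as dish_grip. The inside is a shallow cone rising at 7 degrees out to 24 mm from the middle, then at 13 degrees to the rim 25 mm above the underside
- spout_tip (a point): tip of the pouring spout, 88 mm from the dish's middle along its x, 18 mm above the dish's underside (62 mm below dish_grip); axes as dish_grip. The spout is 26 mm wide; its underside is 3 mm lower than this point
- ball_center (a point): centre of the loose dark steel ball, 24 mm in diameter, about 55 g, lying in the middle of the dish; it rolls away if the dish is tilted more than about 7 degrees or started or stopped harder than about 1 m/s2
- dish: white round dish with blue rim, 129 mm across, about 0.18 kg; origin at the centre of its underside, axes as dish_grip. Steel wires lead from the ends of its grip bar out and down to the rim at y = +-64 mm
- chute: metal trough on a wooden stand, running down into an open wooden catch box; one fixed piece. Origin on the bench under the middle of the raised open end; x level, pointing down the chute; z up. Trough 84 mm wide outside, walls 26 mm high, 207 mm along x, floor 115 mm high at the open end, sloping down at 0.27 rad. Box from x = 190 to 340 mm, 160 mm wide, 50 mm high
- chute_mouth (a point): middle of the chute's raised open end, level with the top of its side walls, 140 mm above the bench; axes as the chute
- chute_foot (a point): middle of the chute's lower end, 200 mm along the chute's x from its raised end, 85 mm above the bench; axes as the chute
- boat0: black lacquered model lifeboat, 100 x 34 x 25 mm, bystander; origin at the centre of its underside, x lengthwise
- boat1: black lacquered model lifeboat, 100 x 34 x 25 mm, bystander; origin at the centre of its underside, x lengthwise
- boat2: black lacquered model lifeboat, 100 x 34 x 25 mm, bystander; origin at the centre of its underside, x lengthwise
- porthole: brass porthole ring, 90 mm across, 10 mm high, bystander; origin at the centre of its underside
- scraper: steel scraper with dark round wooden handle, about 190 mm long, 20 mm high, bystander; origin below its middle, x from handle to blade
- tiller: pale ash model tiller, about 205 mm long, 16 mm high, bystander; origin at its underside near the middle, x lengthwise

How it is judged:
On the way, in this order (a step that is already met when the one before it is completed fails the run):
1. the dish is lifted clear of the bench (height (world z) of dish_mid above 0.04 m and contact force between the fingers and dish above 1 N), for 0.2 s.
2. in the air, the dish is turned until its spout points down the chute, ball in the middle (all of step 1 and angle between the x axis of spout_tip and the x axis of chute, either way round below 0.2 rad and x of chute_foot in the frame of spout_tip above 0.08 m and horizontal distance between ball_center and dish_mid below 0.015 m), for 0.2 s.
At the end, for the whole second after the job is handed in: the dish hangs in the gripper alone, still and within 0.1 rad of level; spout within 0.2 rad of the chute's direction; spout tip 0 to 80 mm past the chute's raised end, within 26 mm of its middle line and 6 to 50 mm above the top of its side walls at that end; ball within 15 mm of the dish's middle (angle between the x axis of spout_tip and the x axis of chute, either way round below 0.2 rad and x of chute_foot in the frame of spout_tip above 0.08 m and horizontal distance between ball_center and dish_mid below 0.015 m and contact force between the fingers and dish above 1 N and angle between dish_grip's own z axis and vertical below 0.1 rad and x of spout_tip in the frame of chute between 0 and 0.08 m and y of spout_tip in the frame of chute between -0.026 and 0.026 m and z of spout_tip in the frame of chute between 0.146 and 0.19 m and contact force between dish and chute below 0.05 N and contact force between dish and table below 0.05 N and linear speed of dish below 0.02 m/s and linear speed of ball below 0.05 m/s); the arm keeps its last pose, push and grip.
It fails at once if the dish is gripped harder than 80 N (both fingers together) (contact force between the fingers and dish above 80 N).
It fails at once if the dish is tilted more than 0.2 rad (angle between dish_grip's own z axis and vertical above 0.2 rad).
It fails at once if the ball strays more than 22 mm from the middle of the dish (horizontal distance between ball_center and dish_mid above 0.022 m).
It fails at once if a lifeboat, the porthole ring, the scraper or the tiller is shifted by more than 20 mm (distance of any of boat0, boat1, boat2, porthole, scraper, tiller from where it was at the start of the episode above 0.02 m).
It also fails if it takes over 51 s, if anything falls off the work surface, if the arm or the gripper's body presses on something with over 40 N, if the wrist force passes 120 N, or if a joint passes its speed limit or range.

## Robot

A 6-joint arm with a two-finger parallel gripper is mounted at the origin on the work surface. World frame = base frame: x ahead of the robot, y to its left, z up, the work surface at z = 0. Lengths are in m, angles in rad, forces in N, time in s.
With the tool pointing down it reaches from about 0.35 to 0.775 m from the base axis. Payload 5.5 kg.
Tool frame: the origin (TCP) lies midway between the tips of the shut fingers; the grasp point (between the pads) lies grip_point_offset behind it (grip_point_offset is the distance from the TCP to the grasp point, in m); z points along the fingers, y is the direction in which the jaws open and shut (so a half turn about z gives the same grasp; the last joint's range is limited). The gripper opens to 85 mm and grips with 20 to 120 N. Pads are 22 mm wide; open, the fingers measure 114 mm over their backs; the gripper's body (76 mm by 85 mm) begins 54 mm behind the grasp point. The pads swing forward as they close: fully open they stand 13 mm farther back than shut.
Start: joints at [1.062, 0.313, 0.046, 1.304, 0, 1.431], TCP at [0.207, 0.536, 0.231] pointing down, gripper open.
Joint ranges: [-2.76, 2.76], [-0.86, 1.69], [-1.03, 1.26], [-2.2, 2.34], [-1.47, 1.5], [-3.14, 3.14]. Speed limits (rad/s): [2.57, 2.57, 3.14, 3.14, 3.14, 3.14].

## Interface

Orientations are given as a unit quaternion [w, x, y, z].
In Python, from workcell import * gives the robot as it stands.
- The arm moves only by the tool send_rows, never from a script. Its argument "series" is one flat list of numbers, 7 for each row, row after row: the shift along the tool's x, y, z in cm, then the turn, a rotation vector about the tool's x, y, z in degrees, then the opening, from 0 (shut) to 1 (fully open). A call has 1 to 10 rows; each row is the pose to reach, as a shift and turn from the pose commanded when the call began, along the tool's axes at that moment; what a row does not reach only later rows make up. A row lasts 1/12 s, in which the tool goes at most 41.7 mm and 7.16 degrees, less where a joint would pass 70% of its speed; a pose out of reach is approached as far as the arm can. A call with a gripper value outside its range is refused whole. The fingers move at their own pace and stop on an object; "newtons" is the grip in N (left out, the last holds). Time passes only in rows, so rows that repeat a pose let the fingers close. It gives the time, the measured TCP pose, the force and the opening at its end, in the units of the state.
- get_state(): the state, without advancing time (a new reading comes with each control period).
- read_camera(name): name is "side" or "top"; returns the picture (384x512x3 uint8, blue, green, red); there is no depth.
- camera_info(name): a dict with "K" (3x3 intrinsics, pixels), "D" ([k1, k2, p1, p2, k3] as OpenCV has them; the pictures are not rectified), "xyz" and "attitude" of the camera in the world. Camera axes: x right, y down, z forward; pixel columns grow to the right and rows downward; lengths in m; the calibration is good to about 2 mm. A picture is of the moment at which its call begins. camera_info takes no time and is no camera call.
- hand_in(): hands the job in, once; it reports no verdict.
Trained networks look in the newest picture that a camera, given by its name, has taken for a name from the list of things; names that differ only in an ending like _2 or _b are one class to them, and where a whole thing is asked for, a point or a joint stands for the part that bears it (a point fixed in the world has none). Each returns a list of dicts, best first, with "p" (0 to 1); they miss things now and then, are a little off and sometimes report something else, mostly with a low value. They report only what shows in the picture. A call takes as long as a camera call.
- silhouettes(camera, label): "pixels" (384x512 bool, what is visible of it) and "box" ([left, top, width, height] in pixels, round what is visible of it).
The state is a dict: "clock": time; "joint_pos": joint angles; "qvel": joint speeds; "tau": joint torques, N m; "tcp_pos": TCP position; "orientation": TCP orientation; "wrist_force": force on the tool from outside, world axes, zero at the start; "ft_torque": the same for the moment, N m; "finger_gap": finger opening in m.
Only numpy, scipy, OpenCV 4.12 (cv2) and the standard library are available. Lean on these libraries where they do the work, as an engineer would, in place of code of your own. Each camera call takes 0.05 s, during which the arm holds its last target. There are 200 camera calls.

## Working session

There is one attempt and no reset: what is moved stays moved. The work goes in short steps, Python scripts to look and compute and a tool call to move; the robot and the scene stay as the last step left them, time stands still between calls to the robot, and variables do not carry over. Pictures are saved under pics/ and viewed, about 8 in all and at most 12, crops included, and the job is handed in when it is done.

Besides the shell and the picture viewer there is one more tool, called after "Emit:" as name(argument=value, ...), one argument or row to a line, values as JSON. send_rows: Moves the arm, as the interface text tells. Its arguments: {"type":"object","properties":{"series":{"type":"array"},"newtons":{"type":"number"}},"required":["series"]}

```bash
mkdir -p pics; cat > a.py <<'E'
from workcell import *
import cv2, numpy as np
print(get_state())
ims=[]
for c in ("top","side"):
    im=read_camera(c); cv2.imwrite(f"pics/{c}0.png",im)
    print(c,camera_info(c))
    for l in ("dish","dish_grip","spout_tip","ball_center","chute","chute_mouth"):
        try:
            for d in silhouettes(c,l)[:2]:
                ys,xs=np.nonzero(d["pixels"]); print(l,round(d["p"],2),d["box"],len(xs),xs.mean().round(1),ys.mean().round(1))
        except Exception as e: print(l,e)
E
python3 a.py
```

```text
{'clock': 0.0, 'joint_pos': array([ 1.06240016e+00,  3.14006574e-01,  4.49879743e-02,  1.30360444e+00,
       -3.55790910e-07,  1.43123730e+00]), 'qvel': array([-0.00013761, -0.00128516, -0.00012493, -0.00065089,  0.00112684,
       -0.00133042]), 'tau': array([ 8.54040508e-06, -4.80628324e+01,  2.98531848e+01,  1.95132243e-02,
       -3.89711513e-04, -1.29163112e-05]), 'tcp_pos': array([0.20704245, 0.53588601, 0.23040904]), 'orientation': array([-2.90589261e-04,  1.83374920e-01,  9.83042626e-01, -8.65898003e-04]), 'wrist_force': array([-0.19359445, -0.30556332, -0.12875651]), 'ft_torque': array([0.01312289, 0.06377968, 0.00648922]), 'finger_gap': 0.08540813694055685}
top {'K': array([[391.98591317,   0.        , 258.20982638],
       [  0.        , 391.98591317, 188.82601613],
       [  0.        ,   0.        ,   1.        ]]), 'D': array([-0.03377789,  0.        ,  0.        ,  0.        ,  0.        ]), 'xyz': array([ 0.37299704, -0.04521157,  1.09323326]), 'attitude': array([ 0.06157869, -0.69735162,  0.71241648, -0.04869848])}
dish 0.72 [300.9, 160.8, 51.7, 60.0] 1864 324.3 195
[... 417 characters left out ...]
 0.        ,   0.        ,   1.        ]]), 'D': array([-0.03579555,  0.        ,  0.        ,  0.        ,  0.        ]), 'xyz': array([-0.01825127, -1.02251478,  1.10887617]), 'attitude': array([-0.39823042,  0.87992118, -0.23688579,  0.10505412])}
dish 0.69 [273.6, 161.2, 20.9, 13.5] 174 282.1 167.7
dish 0.61 [251.2, 221.7, 45.8, 39.1] 1146 275.0 241.8
dish_grip 0.78 [251.3, 218.4, 46.5, 41.2] 1178 275.2 242.2
spout_tip 0.75 [252.4, 219.0, 47.4, 41.7] 1130 275.3 241.8
ball_center 0.41 [271.9, 239.7, 7.3, 10.9] 43 274.9 242.9
chute 0.9 [174.7, 125.1, 67.5, 65.3] 2369 210.9 153.9
chute 0.52 [272.8, 240.4, 6.6, 10.6] 36 274.8 243.3
chute_mouth 0.73 [172.4, 123.8, 69.2, 66.8] 2442 210.5 153.9
```

```bash
python3 - <<'E'
import cv2,numpy as np
t=cv2.imread("pics/top0.png"); s=cv2.imread("pics/side0.png")
cv2.imwrite("pics/t1.png",cv2.resize(t,(768,576),interpolation=cv2.INTER_CUBIC))
a=cv2.resize(t[150:240,280:370],(540,540),interpolation=cv2.INTER_CUBIC)
cv2.imwrite("pics/t2.png",a)
cv2.imwrite("pics/s1.png",cv2.resize(s[100:300,120:380],(780,600),interpolation=cv2.INTER_CUBIC))
cv2.imwrite("pics/t3.png",cv2.resize(t[150:240,70:220],(750,450),interpolation=cv2.INTER_CUBIC))
E
```

```text
(no output)
```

View pics/t1.png

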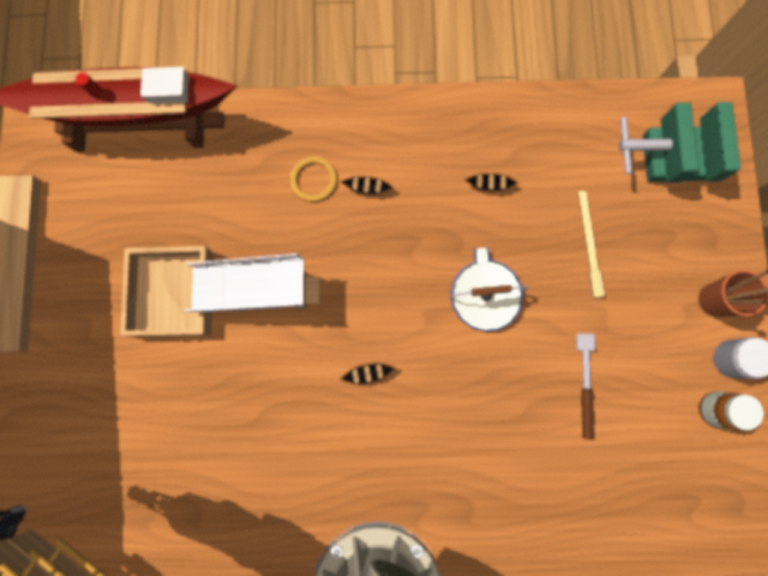

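View pics/t2.png

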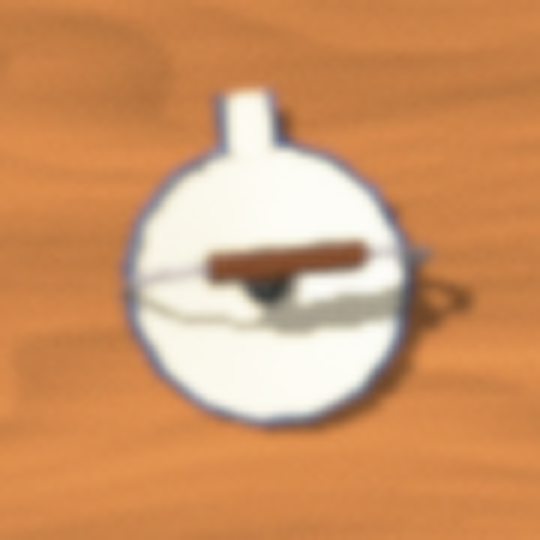

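View pics/s1.png

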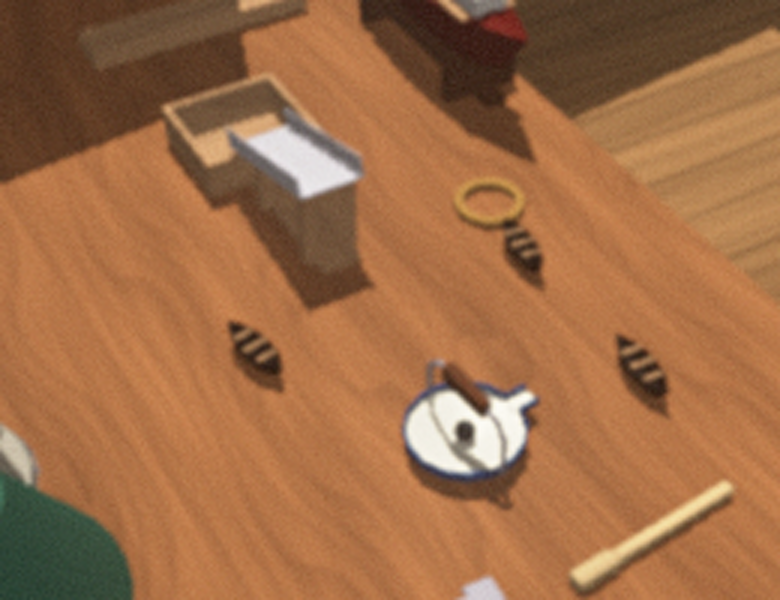

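The top view shows the dish at about (325,195) with its spout up, which is +x, and the bar roughly along y. The chute mouth is at about (202,190), running left (+y), with the box beyond it. The boats are well clear, so I'll fit the dish and chute poses to the masks in both views.

```bash
cat > fit.py <<'E'
import cv2, numpy as np
from workcell import *
from scipy.optimize import minimize
from scipy.spatial.transform import Rotation as R
CI={c:camera_info(c) for c in ("top","side")}
def proj(c,P):
    i=CI[c]; q=i["attitude"]; Rm=R.from_quat([q[1],q[2],q[3],q[0]]).as_matrix()
    X=(np.atleast_2d(P)-i["xyz"])@Rm
    return cv2.projectPoints(X,np.zeros(3),np.zeros(3),i["K"],i["D"])[0][:,0]
def box(x0,x1,y0,y1,z0,z1): return np.array([[x,y,z] for x in(x0,x1) for y in(y0,y1) for z in(z0,z1)])
a=np.linspace(0,2*np.pi,48)
circ=lambda r,z: np.c_[r*np.cos(a),r*np.sin(a),0*a+z]
DISH=[np.r_[circ(.0645,.025),circ(.045,0)],box(.05,.088,-.013,.013,.015,.02),box(-.007,.007,-.035,.035,.07,.09)]
def tr(x0,x1,y0,y1,h):  # sloped slab
    s=np.tan(.27); return np.array([[x,y,z-s*x] for x in(x0,x1) for y in(y0,y1) for z in h])
CH=[tr(0,.2,-.042,.042,(.11,.115)),tr(0,.2,-.042,-.039,(.112,.14)),tr(0,.2,.039,.042,(.112,.14)),box(.19,.34,-.08,.08,0,.05)]
def place(P,x,y,th,z=0):
    c,s=np.cos(th),np.sin(th); return P@np.array([[c,s,0],[-s,c,0],[0,0,1]])+[x,y,z]
S=8
def render(c,parts,p,z=0):
    m=np.zeros((384,512),np.uint8)
    for P in parts:
        u=proj(c,place(P,*p,z)); h=cv2.convexHull(u.astype(np.float32))
        cv2.fillConvexPoly(m,np.round(h*256).astype(np.int32),255,cv2.LINE_AA,8)
    return cv2.GaussianBlur(m.astype(float)/255,(0,0),1.2)
def fit(parts,masks,p0,z=0):
    B={c:cv2.GaussianBlur(m.astype(float),(0,0),1.2) for c,m in masks.items()}
    f=lambda p:sum(((render(c,parts,(p[0]/100,p[1]/100,p[2]/10),z)-B[c])**2).sum() for c in B)
    r=minimize(f,np.array([p0[0]*100,p0[1]*100,p0[2]*10]),method="Nelder-Mead",options=dict(initial_simplex=np.array([p0[0]*100,p0[1]*100,p0[2]*10])+np.array([[0,0,0],[2,0,0],[0,2,0],[0,0,2]]),xatol=.01,fatol=.01))
    p=r.x/[100,100,10]; return p,r.fun
E
cat > b.py <<'E'
from fit import *
ims={}
mk={}
for c in CI:
    ims[c]=read_camera(c)
    for l,n in (("dish","dish_grip"),("chute","chute_mouth")):
        ds=[d for d in silhouettes(c,n)]
        mk.setdefault(l,{})[c]=ds[0]["pixels"]
for l,parts,p0 in (("dish",DISH,(.36,-.2,0)),("chute",CH,(.38,.1,1.57))):
    for sub in (("top",),("side",),("top","side")):
        p,e=fit(parts,{c:mk[l][c] for c in sub},p0); print(l,sub,p.round(4),round(e,1))
    for c in CI:
        for P in parts:
            h=cv2.convexHull(proj(c,place(P,*p)).astype(np.float32))
            ims.setdefault(c+"p",[]).append(h)
out=[]
for c,(x,y,w,h) in (("top",(70,145,300,90)),("side",(150,100,170,175))):
    k=800//w if c=="top" else 3
    b=cv2.resize(ims[c][y:y+h,x:x+w],None,fx=k,fy=k,interpolation=cv2.INTER_CUBIC)
    for g in ims[c+"p"]: cv2.polylines(b,[np.round((g+.5-[x,y])*k-.5).astype(np.int32)],True,(0,255,0),1)
    out.append(b)
W=max(o.shape[1] for o in out)
out=[cv2.copyMakeBorder(o,0,0,0,W-o.shape[1],0) for o in out]
o=np.vstack(out); print(o.shape)
cv2.imwrite("pics/ov1.png",o if o.shape[0]<=600 else cv2.resize(o,None,fx=600/o.shape[0],fy=600/o.shape[0]))
E
python3 b.py
```

```text
dish ('top',) [ 0.5188 -0.2079 -1.3669] 131.9
dish ('side',) [ 0.5118 -0.2122  0.1435] 26.7
dish ('top', 'side') [ 0.516  -0.2092 -0.825 ] 334.5
chute ('top',) [0.5357 0.1142 1.5704] 210.0
chute ('side',) [0.5182 0.1024 1.524 ] 500.5
chute ('top', 'side') [0.5348 0.1135 1.5696] 788.7
(705, 600, 3)
```

View pics/ov1.png

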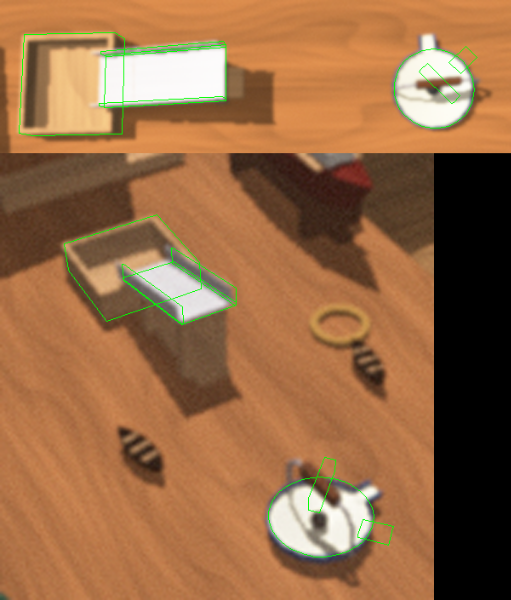

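```bash
cat > c.py <<'E'
from fit import *
from scipy.optimize import least_squares
T=lambda u,v:(280+(u+.5)/6-.5,150+(v+.5)/6-.5)
U=lambda u,v:(120+(u+.5)/3-.5,100+(v+.5)/3-.5)
th0=None
obs=[("top",(.088,0,.019),T(246,92)),("top",(0,.035,.083),T(211,266)),("top",(0,-.035,.083),T(365,254)),
("side",(.088,0,.018),U(537,398)),("side",(0,.035,.08),U(446,371)),("side",(0,-.035,.08),U(485,405))]
f=lambda p:np.concatenate([proj(c,place(np.array([P]),*p))[0]-o for c,P,o in obs])
r=least_squares(f,[.51,-.21,.1]); print(r.x.round(4)); print(r.fun.reshape(-1,2).round(2))
for c in CI:
  b=[o for o in obs if o[0]==c]
  f2=lambda p:np.concatenate([proj(c,place(np.array([P]),*p))[0]-o for c,P,o in b]); print(c,least_squares(f2,[.51,-.21,.1]).x.round(4))
s=get_state();q=s["orientation"];Rm=R.from_quat([q[1],q[2],q[3],q[0]]).as_matrix();print(Rm.round(3)); import workcell; print([n for n in dir(workcell) if not n.startswith('_')], globals().get("grip_point_offset"))
E
python3 c.py
```

```text
[ 0.5166 -0.2078  0.043 ]
[[ 0.41  0.47]
 [-0.81  0.14]
 [ 0.39  0.38]
 [-0.89 -0.9 ]
 [ 0.96 -1.32]
 [ 0.88  1.41]]
top [ 0.5176 -0.2084  0.0601]
side [ 0.5152 -0.2074  0.0135]
[[-0.933  0.361  0.   ]
 [ 0.361  0.933  0.   ]
 [-0.     0.    -1.   ]]
['MotionError', 'camera_info', 'get_state', 'grip_point_offset', 'hand_in', 'read_camera', 'silhouettes'] 0.0187
```

```bash
cat > d.py <<'E'
from fit import *
mk={}
for c in CI:
    im=cv2.imread(f"pics/{c}0.png").astype(int)
    disc=render(c,DISH[:1],(.517,-.208,.05))>.5
    if c=="side": pts=render(c,[box(-.02,.02,-.045,.045,.065,.095)],(.517,-.208,.05))>.5
    else: pts=disc
    V=im.max(2); Rr=im[...,2]-im[...,0]
    m=(Rr>25)&(V<150)&pts
    n,l,st,_=cv2.connectedComponentsWithStats(m.astype(np.uint8)); k=1+st[1:,4].argmax(); mk[c]=l==k
    print(c,st[k])
for sub in (("top",),("side",),("top","side")):
    print(sub,fit(DISH[2:],{c:mk[c] for c in sub},(.517,-.208,.05)))
E
python3 d.py
```

```text
top [315 191  26   7 102]
side [266 221  17  17 127]
('top',) (array([ 0.51610046, -0.20869013,  0.11383359]), np.float64(48.35312288130473))
('side',) (array([ 0.51430748, -0.20457574,  0.04591232]), np.float64(19.88324498392562))
('top', 'side') (array([ 0.51476716, -0.20540608,  0.0714179 ]), np.float64(70.44484601650501))
```

Emit:
send_rows(
  series=[0,3,0,0,0,6,1,0,6,0,0,0,13,1,0,6,0,0,0,20,1],
  newtons=22,
)

```text
clock: 1.25
tcp_pos: [0.2307, 0.5959, 0.2295]
orientation: [0.0, 0.354, 0.935, 0.001]
wrist_force: [-0.6, -0.3, 0.2]
finger_gap: 0.0851
```

Emit:
send_rows(
  series=[-3.5,-2,0,0,0,5,1,-7,-4,0,0,0,10,1,-10.5,-6,0,0,0,15,1,-14,-8,0,0,0,20,1,-17.5,-10,0,0,0,25,1,-21,-12,0,0,0,30,1,-24.5,-14,0,0,0,35,1,-28,-16,0,0,0,40,1,-31.5,-18,0,0,0,44.8,1,-35,-20,0,0,0,44.8,1],
)

```text
clock: 2.08
tcp_pos: [0.3612, 0.2097, 0.2316]
orientation: [0.0, 0.683, 0.731, 0.0]
wrist_force: [0.2, 0.4, 0.3]
finger_gap: 0.0854
```

Emit:
send_rows(
  series=[-3.9,1.15,0,0,0,0,0.8,-7.8,2.3,0,0,0,0,0.6,-11.7,3.45,0,0,0,0,0.55,-15.6,4.6,0,0,0,0,0.55,-19.5,5.75,0,0,0,0,0.55,-23.4,6.9,0,0,0,0,0.55,-27.3,8.05,0,0,0,0,0.55,-31.2,9.2,0,0,0,0,0.55,-35.1,10.4,0,0,0,0,0.55,-39,11.5,0,0,0,0,0.55],
)

```text
clock: 2.92
tcp_pos: [0.5038, -0.1716, 0.2314]
orientation: [0.0, 0.682, 0.732, 0.0]
wrist_force: [0.5, 0.7, 0.8]
finger_gap: 0.0471
```

Emit:
send_rows(
  series=[-2,0.6,2,0,0,0,0.55,-3.7,1.1,4,0,0,0,0.55,-3.7,1.1,6,0,0,0,0.55,-3.7,1.1,7.5,0,0,0,0.55,-3.7,1.1,7.5,0,0,0,0.55,-3.7,1.1,7.5,0,0,0,0.55,-3.7,1.1,7.5,0,0,0,0.55],
)

```text
clock: 3.5
tcp_pos: [0.5175, -0.2056, 0.1573]
orientation: [0.001, 0.681, 0.732, 0.0]
wrist_force: [0.5, -0.4, 1.0]
finger_gap: 0.0469
```

```bash
cat > e.py <<'E'
from fit import *
import sys
s=get_state(); print(s["clock"],s["tcp_pos"],s["orientation"].round(4),s["finger_gap"],s["wrist_force"].round(2))
o=[]
for c,(x,y,w,h) in (("top",(60,140,310,110)),("side",(160,100,170,175))):
    im=read_camera(c); cv2.imwrite(f"pics/{sys.argv[1]}{c}.png",im)
    o.append(cv2.resize(im[y:y+h,x:x+w],None,fx=4 if c=="side" else 2.5,fy=4 if c=="side" else 2.5,interpolation=cv2.INTER_CUBIC))
if len(sys.argv)>2: o=o[::-1]
cv2.imwrite(f"pics/{sys.argv[1]}.png",o[1][:600])
E
python3 e.py g1
```

```text
3.5 [ 0.5174549  -0.20559229  0.15729956] [6.000e-04 6.814e-01 7.319e-01 2.000e-04] 0.046852513285062014 [ 0.51 -0.38  1.01]
```

View pics/g1.png

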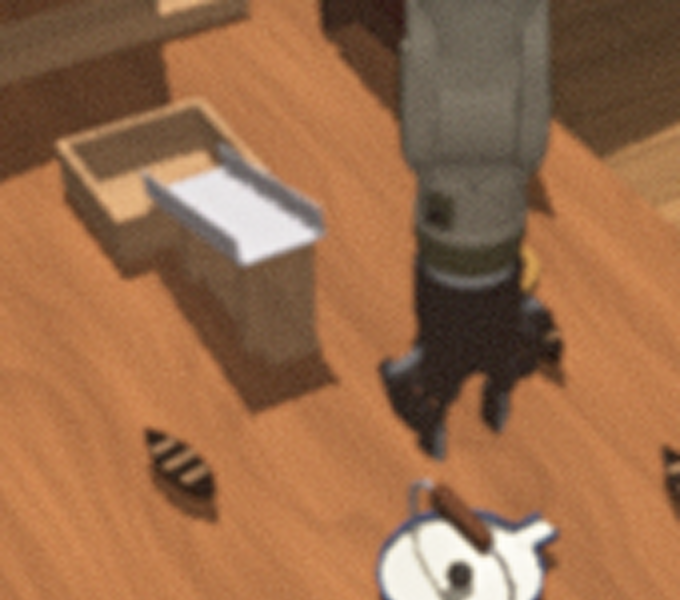

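The side view shows the finger tips at (437,455) and (500,428), straddling the bar centred at (462,515) below. I'll descend.

Emit:
send_rows(
  series=[0,-0.15,2,0,0,0,0.5,-0.1,-0.15,4,0,0,0,0.45,-0.1,-0.15,6,0,0,0,0.4,-0.1,-0.15,7.5,0,0,0,0.4,-0.1,-0.15,8.6,0,0,0,0.4,-0.1,-0.15,9.3,0,0,0,0.4,-0.1,-0.15,9.6,0,0,0,0.4,-0.1,-0.15,9.6,0,0,0,0.4,-0.1,-0.15,9.6,0,0,0,0.4],
)

```text
clock: 4.35
tcp_pos: [0.5162, -0.2069, 0.0612]
orientation: [0.001, 0.681, 0.732, 0.0]
wrist_force: [-0.4, 0.2, -0.3]
finger_gap: 0.0341
```

```bash
sed -i 's/160,100,170,175/220,170,100,100/; s/fx=4 if c=="side" else 2.5,fy=4 if c=="side" else 2.5/fx=6 if c=="side" else 2.5,fy=6 if c=="side" else 2.5/' e.py; python3 e.py g2
```

```text
4.35 [ 0.51623422 -0.20687417  0.06122014] [7.000e-04 6.815e-01 7.318e-01 2.000e-04] 0.03412729120423475 [-0.39  0.23 -0.29]
```

View pics/g2.png

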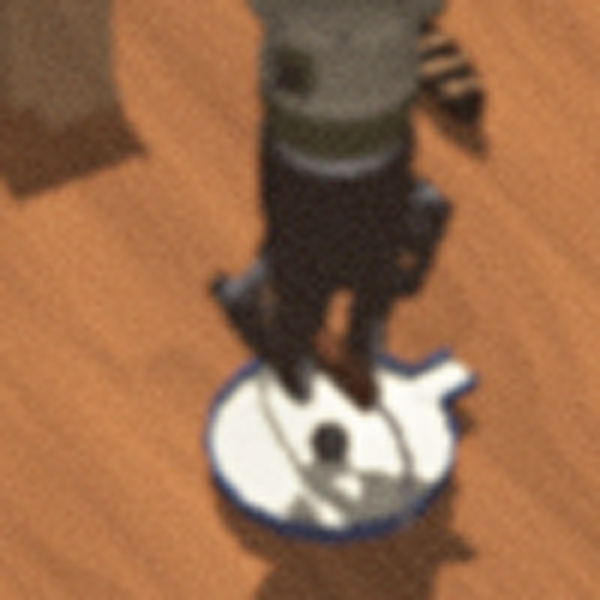

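The bar end at (358,385) lies between the fingers and the ball is in the middle at (330,442). I'll close slowly.

Emit:
send_rows(
  series=[0,0,0,0,0,0,0.36,0,0,0,0,0,0,0.33,0,0,0,0,0,0,0.3,0,0,0,0,0,0,0.27,0,0,0,0,0,0,0.24,0,0,0,0,0,0,0.22,0,0,0,0,0,0,0.2,0,0,0,0,0,0,0.18,0,0,0,0,0,0,0.17,0,0,0,0,0,0,0.16],
  newtons=22,
)

```text
clock: 5.28
tcp_pos: [0.5159, -0.2067, 0.0603]
orientation: [0.0, 0.682, 0.732, 0.0]
wrist_force: [1.3, -0.2, -0.2]
finger_gap: 0.0136
```

Emit:
send_rows(
  series=[0,0,0,0,0,0,0.15,0,0,0,0,0,0,0.14,0,0,0,0,0,0,0.12,0,0,0,0,0,0,0.1,0,0,0,0,0,0,0.07,0,0,0,0,0,0,0.03,0,0,0,0,0,0,0,0,0,0,0,0,0,0,0,0,0,0,0,0,0,0,0,0,0,0,0,0],
)

```text
clock: 6.12
tcp_pos: [0.5157, -0.2067, 0.0604]
orientation: [0.0, 0.682, 0.732, 0.0]
wrist_force: [2.2, -0.1, 0.2]
finger_gap: 0.0134
```

Emit:
send_rows(
  series=[0,0,-0.05,0,0,0,0,0,0,-0.15,0,0,0,0,0,0,-0.3,0,0,0,0,0,0,-0.5,0,0,0,0,0,0,-0.75,0,0,0,0,0,0,-1.0,0,0,0,0,0,0,-1.25,0,0,0,0,0,0,-1.45,0,0,0,0,0,0,-1.55,0,0,0,0,0,0,-1.6,0,0,0,0],
)

```text
clock: 6.95
tcp_pos: [0.5158, -0.2067, 0.0766]
orientation: [0.0, 0.682, 0.732, 0.0]
wrist_force: [0.9, 0.4, -2.8]
finger_gap: 0.0133
```

```bash
python3 e.py g3
```

```text
6.95 [ 0.51576172 -0.20668584  0.07661601] [2.000e-04 6.815e-01 7.318e-01 1.000e-04] 0.013345915915129508 [ 0.92  0.35 -2.83]
```

View pics/g3.png

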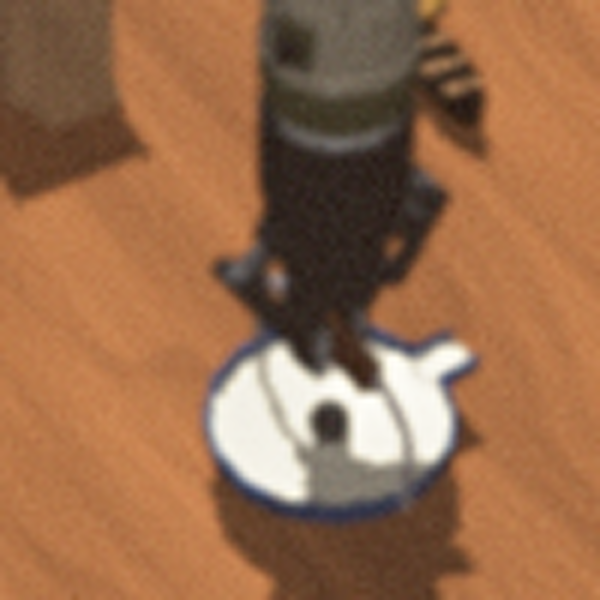

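The dish has lifted level, with the ball still centred at (330,423). The wrist shows −2.8 N, which matches its weight. Continue up.

Emit:
send_rows(
  series=[0,0,-0.1,0,0,0,0,0,0,-0.3,0,0,0,0,0,0,-0.6,0,0,0,0,0,0,-1.0,0,0,0,0,0,0,-1.5,0,0,0,0,0,0,-2.1,0,0,0,0,0,0,-2.8,0,0,0,0,0,0,-3.5,0,0,0,0,0,0,-4.2,0,0,0,0,0,0,-4.9,0,0,0,0],
)

```text
clock: 7.88
tcp_pos: [0.5157, -0.2067, 0.1263]
orientation: [0.0, 0.682, 0.732, 0.0]
wrist_force: [0.0, 0.5, -3.1]
finger_gap: 0.0136
```

Emit:
send_rows(
  series=[0,0,-0.7,0,0,0,0,0,0,-1.4,0,0,0,0,0,0,-2.1,0,0,0,0,0,0,-2.8,0,0,0,0,0,0,-3.5,0,0,0,0,0,0,-4.2,0,0,0,0,0,0,-4.9,0,0,0,0,0,0,-5.6,0,0,0,0,0,0,-6.2,0,0,0,0,0,0,-6.7,0,0,0,0],
)

```text
clock: 8.72
tcp_pos: [0.5157, -0.2067, 0.1931]
orientation: [0.0, 0.682, 0.732, 0.0]
wrist_force: [-0.2, -0.4, -3.1]
finger_gap: 0.0132
```

Emit:
send_rows(
  series=[0,0,-0.5,0,0,0,0,0,0,-0.9,0,0,0,0,0,0,-1.2,0,0,0,0,0,0,-1.4,0,0,0,0,0,0,-1.5,0,0,0,0,0,0,-1.55,0,0,0,0,0,0,-1.55,0,0,0,0],
)

```text
clock: 9.3
tcp_pos: [0.5155, -0.2066, 0.2077]
orientation: [-0.0, 0.682, 0.732, 0.0]
wrist_force: [-0.9, -0.0, -2.4]
finger_gap: 0.0136
```

Emit:
send_rows(
  series=[0,0,0,0,0,-0.5,0,0,0,0,0,0,-1.5,0,0,0,0,0,0,-3,0,0,0,0,0,0,-5,0,0,0,0,0,0,-7.5,0,0,0,0,0,0,-10.5,0,0,0,0,0,0,-13.5,0,0,0,0,0,0,-16.5,0,0,0,0,0,0,-19.5,0,0,0,0,0,0,-22.5,0],
)

```text
clock: 10.13
tcp_pos: [0.5155, -0.2065, 0.2076]
orientation: [-0.0, 0.524, 0.852, 0.0]
wrist_force: [0.1, -0.8, -2.3]
finger_gap: 0.0136
```

Emit:
send_rows(
  series=[0,0,0,0,0,-3,0,0,0,0,0,0,-6,0,0,0,0,0,0,-9,0,0,0,0,0,0,-12,0,0,0,0,0,0,-15,0,0,0,0,0,0,-18,0,0,0,0,0,0,-21,0,0,0,0,0,0,-24,0,0,0,0,0,0,-27,0,0,0,0,0,0,-30,0],
)

```text
clock: 10.97
tcp_pos: [0.5155, -0.2066, 0.2076]
orientation: [-0.0, 0.286, 0.958, 0.0]
wrist_force: [-0.5, 0.1, -2.8]
finger_gap: 0.0135
```

Emit:
send_rows(
  series=[0,0,0,0,0,-3,0,0,0,0,0,0,-6,0,0,0,0,0,0,-9,0,0,0,0,0,0,-12,0,0,0,0,0,0,-15,0,0,0,0,0,0,-18,0,0,0,0,0,0,-21,0,0,0,0,0,0,-24,0,0,0,0,0,0,-26.7,0,0,0,0,0,0,-29,0],
)

```text
clock: 11.8
tcp_pos: [0.5155, -0.2066, 0.2076]
orientation: [-0.0, 0.037, 0.999, 0.0]
wrist_force: [-0.1, -1.0, -3.4]
finger_gap: 0.0135
```

Emit:
send_rows(
  series=[0,0,0,0,0,-1.9,0,0,0,0,0,0,-3.2,0,0,0,0,0,0,-4.1,0,0,0,0,0,0,-4.5,0,0,0,0,0,0,-4.6,0,0,0,0,0,0,-4.6,0,0,0,0,0,0,-4.6,0],
)

```text
clock: 12.38
tcp_pos: [0.5156, -0.2066, 0.2078]
orientation: [0.0, -0.001, 1.0, 0.0]
wrist_force: [0.7, -0.9, -2.0]
finger_gap: 0.0137
```

```bash
sed -i 's/220,170,100,100/200,130,130,100/' e.py; python3 e.py g4
```

```text
12.3833 [ 0.51555291 -0.20659002  0.20777619] [ 0.0e+00 -1.4e-03  1.0e+00  1.0e-04] 0.013735425059326218 [ 0.65 -0.86 -2.04]
```

View pics/g4.png

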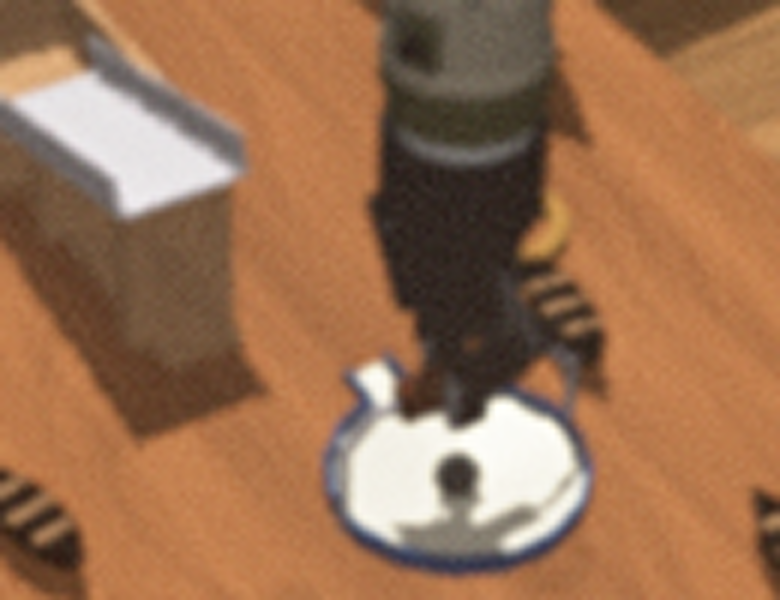

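The dish is level with the spout towards the chute at (373,375) and the ball centred at (457,475). I'll check the chute pose from its mouth corners in both views.

```bash
python3 - <<'E'
from fit import *
U=lambda u,v:np.array((200+(u+.5)/6-.5,130+(v+.5)/6-.5))
P=np.array([[0,.042,.14],[0,-.042,.14],[0,.042,.112],[0,-.042,.112]])
ob=[U(115,183),U(244,138),U(121,215),U(243,172)]
from scipy.optimize import least_squares
r=least_squares(lambda p:(proj("side",place(P,p[0],p[1],1.57))-ob).ravel(),[.535,.114]);print(r.x,r.fun.round(1))
# top bright-metal mask, floor face
im=cv2.imread("pics/top0.png").astype(int); m=(im.min(2)>170); m[:, :100]=0;m[:,260:]=0; m[:120]=0;m[250:]=0
ys,xs=np.nonzero(m); print(xs.min(),xs.max(),ys.min(),ys.max())
for x in (140,165,190,200): c=np.nonzero(m[:,x])[0]; print(x,c.min(),c.max())
p=(.5357,.1142,1.5704); F=np.array([[0,.039,.115],[0,-.039,.115],[.15,.039,.115-.0415],[.15,-.039,.0735],[0,.042,.14],[0,-.042,.14]]); print(proj("top",place(F,*p)).round(1))
E
```

```text
[0.53064511 0.11696106] [-0.1 -0.4  0.1 -0.5 -0.6  0.6  0.5  0.2]
124 201 170 206
140 177 206
165 176 204
190 173 203
200 173 202
[[201.7 202. ]
 [201.8 171.7]
 [147.7 205.2]
 [148.4 176.1]
 [200.1 202. ]
 [200.2 168.5]]
```

Emit:
send_rows(
  series=[0,0.1,0,0,0,0,0,0,0.3,0,0,0,0,0,0,0.6,0,0,0,0,0,0,1.0,0,0,0,0,0,0,1.5,0,0,0,0,0,0,2.1,0,0,0,0,0,0,2.8,0,0,0,0,0,0,3.6,0,0,0,0,0,0,4.4,0,0,0,0,0,0,5.2,0,0,0,0,0],
)

```text
clock: 13.32
tcp_pos: [0.5154, -0.1536, 0.2078]
orientation: [0.0, -0.002, 1.0, 0.0]
wrist_force: [-0.6, 0.0, -2.9]
finger_gap: 0.0137
```

Emit:
send_rows(
  series=[-0.05,0.8,0,0,0,0,0,-0.1,1.6,0,0,0,0,0,-0.2,2.4,0,0,0,0,0,-0.3,3.2,0,0,0,0,0,-0.4,4.0,0,0,0,0,0,-0.5,4.8,0,0,0,0,0,-0.6,5.6,0,0,0,0,0,-0.7,6.4,0,0,0,0,0,-0.8,7.2,0,0,0,0,0,-0.9,8.0,0,0,0,0,0],
)

```text
clock: 14.15
tcp_pos: [0.5243, -0.0738, 0.2078]
orientation: [-0.0, -0.001, 1.0, 0.0]
wrist_force: [-0.0, -0.3, -3.0]
finger_gap: 0.0135
```

Emit:
send_rows(
  series=[-0.1,0.8,0,0,0,0,0,-0.2,1.6,0,0,0,0,0,-0.3,2.4,0,0,0,0,0,-0.4,3.2,0,0,0,0,0,-0.5,4.0,0,0,0,0,0,-0.6,4.8,0,0,0,0,0,-0.7,5.6,0,0,0,0,0,-0.8,6.4,0,0,0,0,0,-0.85,7.2,0,0,0,0,0,-0.85,8.0,0,0,0,0,0],
)

```text
clock: 14.98
tcp_pos: [0.5326, 0.0062, 0.2078]
orientation: [0.0, -0.001, 1.0, 0.0]
wrist_force: [0.2, -0.1, -2.9]
finger_gap: 0.0136
```

Emit:
send_rows(
  series=[0,0.8,0,0,0,0,0,0,1.6,0,0,0,0,0,0,2.3,0,0,0,0,0,0,2.9,0,0,0,0,0,0,3.4,0,0,0,0,0,0,3.8,0,0,0,0,0,0,4.2,0,0,0,0,0,0,4.5,0,0,0,0,0,0,4.6,0,0,0,0,0,0,4.7,0,0,0,0,0],
)

```text
clock: 15.82
tcp_pos: [0.5323, 0.0525, 0.2078]
orientation: [0.0, -0.001, 1.0, -0.0]
wrist_force: [-0.3, -0.6, -3.0]
finger_gap: 0.0135
```

Emit:
send_rows(
  series=[0,0,0,0,0,0,0,0,0,0,0,0,0,0,0,0,0,0,0,0,0,0,0,0,0,0,0,0,0,0,0,0,0,0,0,0,0,0,0,0,0,0],
)

```text
clock: 16.32
tcp_pos: [0.5323, 0.0523, 0.2078]
orientation: [0.0, -0.001, 1.0, 0.0]
wrist_force: [-0.1, 0.5, -2.7]
finger_gap: 0.0139
```

```bash
sed -i 's/200,130,130,100/170,110,130,100/; s/60,140,310,110/130,130,200,110/; s/else 2.5/else 4/g' e.py; python3 e.py g5; python3 - <<'E'
import cv2
t=cv2.imread("pics/g5top.png")[130:240,130:330]
cv2.imwrite("pics/g5t.png",cv2.resize(t,None,fx=4,fy=4,interpolation=cv2.INTER_CUBIC))
E
```

```text
16.3167 [0.53233602 0.05230902 0.20781398] [ 0.     -0.0014  1.      0.    ] 0.013889981920704848 [-0.13  0.47 -2.72]
```

View pics/g5.png

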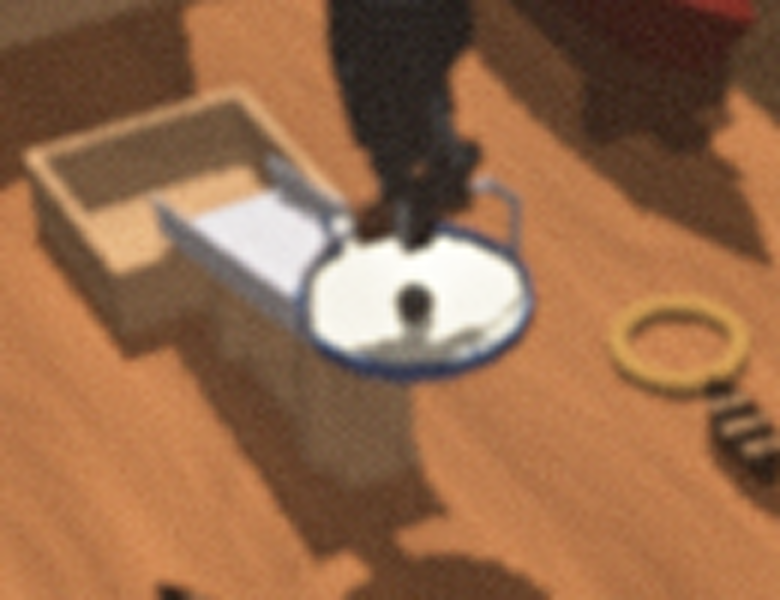

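View pics/g5t.png

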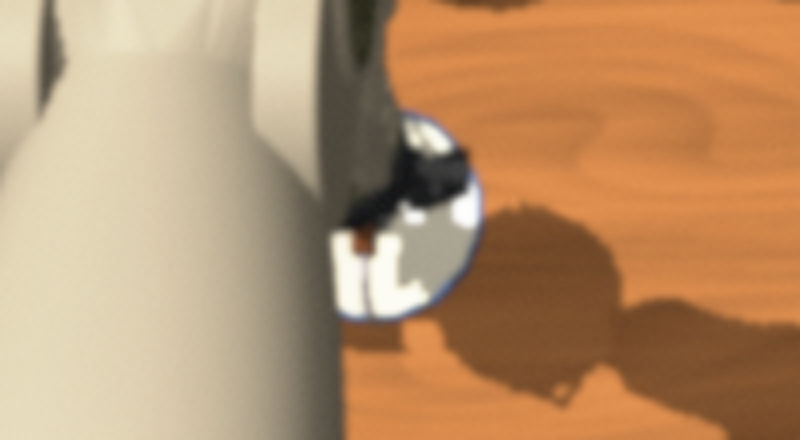

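```bash
python3 - <<'E'
from fit import *
f=lambda P,z=.1474:(proj("side",place(np.array(P),.5323,.0523,1.568,z))-[170,110]+.5)*6
r=f(circ(.0645,.025)); b=f(circ(.045,0)); print("rim",r.min(0),r.max(0),b.max(0)); print("ball",f([[0,0,.018]]),"tip",f([[.088,0,.018],[.088,.013,.018],[.088,-.013,.018]]))
print(get_state()["qvel"].round(4))
E
```

```text
rim [298.18802086 222.41431328] [532.65218042 366.51350358] [497.61501088 379.35421088]
ball [[415.8665868  302.26210827]] tip [[343.12439057 220.26967729]
 [322.83889522 227.08546308]
 [363.28814421 213.49607601]]
[ 0.0002  0.0011 -0.001   0.0006 -0.0002  0.0005]
```

The model agrees with the picture: the ball is predicted at (416,302) and seen at (413,302), and the tip is predicted at (343,220) and seen there. I'm handing in.

```bash
python3 -c "
from workcell import *
print(hand_in())"
```

```text
the job is handed in; nothing more can be done
None
```

I took the dish by its bar with the grip set to 22 N and lifted it about 15 cm straight up. In the air I turned it 86° until the spout pointed down the chute, then carried it to the mouth. I handed it in still held, at 16.3 s of the 51 s allowed; `hand_in()` gave no verdict.

**Last checks:**
- **Spout tip:** by calculation it is about 25 mm past the raised end, about 25 mm above the side walls and within about 3 mm of the middle line. The side view shows it within a pixel or so of the predicted spot.
- **Ball:** it is seen within a pixel of the dish's middle.
- **Dish:** the tool is level and the joints still. The wrist reads about −2.7 N, close to the weight of dish and ball, so the dish is hanging free.

**What was less certain or went wrong:**
- **Chute position:** the two cameras put its middle line 5 mm apart (x = 0.531 and 0.536 m), so I aimed in between. That is well inside the 26 mm allowed.
- **Dish direction:** the estimates before the grasp ranged from 0.01 to 0.11 rad. I used about 0.065 rad, and the closing fingers squared the bar to the jaws.
- **Top camera:** the arm hid the spout and chute at the end, so that view could not confirm the final position.
- **First move:** I started about 6 cm the wrong way. It was in clear air, far from everything, and I corrected it straight away.

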